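Slide the refinished meter into the free place of the soak-test station

TASK

The charcoal meter has just been refinished and the bare aluminium guide rails of the soak-test station would scratch it. Without gripping or lifting it, push it with the fingertips over the bench, line it up, and push it straight down the one empty lane, the one with the green lamp, gently until it rests fully home against the rubber stops. Neither the meter nor the hand may touch any guide rail, and the two meters already on test and the tools and pots on the bench stay where they are.

Things in the scene. Friction and masses are not known exactly. Their poses are not given: they have to be found in the camera images.
- meter: The charcoal-grey meter to push: steel case 100 wide (its y) x 86 deep (its x) x 62 mm high, 0.4 to 0.85 kg, on four 4 mm rubber feet, flat sides, nothing sticking out. Origin at the centre of its underside, z up; its front with the cream dial faces its own -x, towards the robot. Loose on the bench before the lanes, off line and turned up to 0.3 rad; it takes some 3 to 15 N to push.
- free_place: The empty lane, under the lit green lamp. Origin on the bench where the centre of the meter's underside is when fully home; x points down the lane to the rubber stops (faces at x = +43 mm), y across to the left, z up. 116 mm wide between its rails (58 mm either side), so the meter has 8 mm of air on each side; the mouth (ends of the rails) is at x = -72 mm.
- station: Soak-test station, fixed: grey console 396 wide, 95 deep, 100 mm high (fins to 121), three lanes before it. Origin on the bench at the middle lane's centre line at the faces of the rubber stops; x into the console, whose front is at x = 8 mm. Lane centre lines at y = -124, 0, +124 mm. Stops 8 mm thick, stiff, 15 to 49 mm above the bench.
- rails: Four bare aluminium guide rails, 8 mm thick, 20 mm high, rounded noses. Origin and axes as the station's; they run along x from x = -115 mm (the mouths) to the console, centres at y = -186, -62, +62, +186 mm. Not to be touched, but fingers can pass above them.
- meter_b: A blue meter of the same size (100 x 86 x 62 mm) already on test in another lane; origin at the centre of its underside. Not to be moved.
- meter_c: A white meter of the same size (100 x 86 x 62 mm) already on test in another lane; origin at the centre of its underside. Not to be moved.
- screwdriver: Blue-handled screwdriver, 210 mm long, lying to the left on the bench. To be left alone.
- wrench: Steel wrench, 150 mm long, lying to the left on the bench. To be left alone.
- cover: Empty U-shaped dark steel cover, 104 x 86 x 64 mm, standing to the right on the bench. To be left alone.
- screw_cup: White plastic cup, 64 mm across and 45 mm high, to the right on the bench. To be left alone.
- paint_jar: Small amber jar of touch-up paint, 44 mm across and 65 mm high, to the left on the bench. To be left alone.
There are look-alikes about, which are no part of the job. Leave any pink or yellow look-alike of the meter alone.

How it is judged (in metres and radians):
At the end, for the whole second after the job is handed in: The charcoal meter stands upright on the bench, at rest, in the empty lane, within 5 mm of fully home against the rubber stops, within 8 mm of the lane's centre line and square with the lane to 0.1 rad; the other two meters (to 6 mm) and the tools and pots (to 10 mm) are where they were (x of meter in the frame of free_place between -0.005 and 0.004 m and y of meter in the frame of free_place between -0.008 and 0.008 m and angle between the x axis of meter and the x axis of free_place, either way round below 0.1 rad and height (world z) of meter below 0.004 m and angle between meter's own z axis and vertical below 0.03 rad and linear speed of meter below 0.01 m/s and distance of each of meter_b, meter_c from where it was at the start of the episode below 0.006 m and distance of each of screwdriver, wrench, cover, screw_cup, paint_jar from where it was at the start of the episode below 0.01 m); the robot touches nothing.
It fails at once if a guide rail is touched by the meter, the robot or anything else (over 0.5 N) (contact force between rails and anything else above 0.5 N).
It fails at once if the charcoal meter is lifted by more than 6 mm or tipped by more than 0.1 rad (height (world z) of meter above 0.006 m or angle between meter's own z axis and vertical above 0.1 rad).
It fails at once if the charcoal meter is squeezed or pushed by the fingers with more than 40 N, or rammed into the station with more than 40 N (contact force between the fingers and meter above 40 N or contact force between meter and station above 40 N).
It fails at once if a meter already on test is moved by more than 6 mm (distance of any of meter_b, meter_c from where it was at the start of the episode above 0.006 m).
It fails at once if a tool or pot on the bench is moved by more than 10 mm (distance of any of screwdriver, wrench, cover, screw_cup, paint_jar from where it was at the start of the episode above 0.01 m).
It also fails if it takes over 64 s, if anything falls off the work surface, if the arm or the gripper's body presses on something with over 40 N, if the wrist force passes 120 N, or if a joint passes its speed limit or range.

ROBOT

A 6-joint arm with a two-finger parallel gripper is mounted at the origin on the work surface. World frame = base frame: x ahead of the robot, y to its left, z up, the work surface at z = 0. Lengths are in mm, angles in rad, forces in N, time in s.
With the tool pointing down it reaches from about 275 to 825 mm from the base axis. Payload 5.2 kg.
Tool frame: the origin (TCP) lies at the very end of the fingers, on their centre line; the grasp point (between the pads) lies 19 mm behind it; z points along the fingers, y is the line along which they close (so a half turn about z gives the same grasp; the last joint's range is limited). The gripper opens to 93 mm and grips with 3 to 60 N. Pads are 15 mm wide; open, the fingers measure 128 mm over their backs; the gripper's body (75 mm by 188 mm) begins 65 mm behind the grasp point.
Start: joints at [-1.376, 0.259, 1.535, -0, 1.348, -0.203], TCP at [213.086, -507.049, 188.653] pointing down, gripper open.
Joint ranges: [-3.14, 3.14], [-0.91, 2.08], [0.19, 2.58], [-1.22, 4.36], [0.22, 2.71], [-3.12, 3.12]. Speed limits (rad/s): [2.57, 2.57, 3.14, 3.14, 3.14, 3.14].

INTERFACE

Orientations are given as [roll, pitch, yaw] about the fixed x, y, z axes, in that order (R = Rz(yaw) Ry(pitch) Rx(roll)).
In Python, from bench import robot gives the robot as it stands. The module is installed in compiled form; this text tells all that it offers. Calls block until the motion is done:
- robot.move_ptp(position, orientation): joint-space move of the TCP to a pose.
- robot.move_linear(position, ori=None, speed=150, f_stop=None): straight line of the TCP; ori=None keeps the orientation; speed is the mean speed in mm/s. With f_stop (N) it stops when the force on the tool has changed by that much, and returns True; else False.
- robot.move_j(angles): joint-space move.
- robot.move_gripper(opening): opening from 0.0 (shut) to 1.0 (fully open); the grip force is fixed at half the most; returns when the fingers have stopped.
- robot.sleep(seconds).
- robot.inverse_kinematics(position, orientation): joint angles nearest the present ones, or None.
- robot.get_image(name): name is "side" or "top"; returns a dict with "img" (480x640x3 uint8, blue, green, red), "fovy" (degrees; the focal length in pixels is half the picture's height over the tangent of half this angle, whatever the lens; pixels are square), "cx", "cy" (the principal point, pixels), "eye" and "orientation" of the camera in the world. Camera axes: x right, y down, z forward; pixel columns grow to the right and rows downward; lengths in mm; the calibration is good to about 2 mm. A picture is of the moment at which its call begins. There is no depth.
A pose or a line that the arm cannot do raises robot.MotionError and nothing moves.
- robot.hand_in(): hands the job in; it is judged then, once.
Readings, each from a call of its own:
- robot.current_t(): time.
- robot.current_qpos(): joint angles.
- robot.current_joint_vel(): joint speeds.
- robot.current_joint_efforts(): joint torques, N m.
- robot.current_tcp_pos(): TCP position.
- robot.current_eef_rot(): TCP orientation.
- robot.current_contact_force(): force on the tool from outside, world axes, zero at the start.
- robot.current_ft_torque(): the same for the moment, N m.
- robot.current_gripper_width(): opening from 0.0 (shut) to 1.0 (fully open).
- robot.current_finger_force(): force on a finger pad.
Only numpy, scipy, OpenCV 4.12 (cv2) and the standard library are available. Lean on these libraries where they do the work, as an engineer would, in place of code of your own. Each camera call takes 0.05 s, during which the arm holds its last target. There are 200 camera calls.

## Working session

There is one attempt and no reset: what is moved stays moved. The work goes in short steps, each a Python script; the robot and the scene stay as the last script left them, time stands still between calls to the robot, and variables do not carry over. Pictures are saved under pics/ and viewed, at most 10 in all, crops included, and the job is handed in when it is done.

```bash
mkdir -p pics; ls
python3 - <<'E'
from bench import robot
import cv2
for n in("top","side"):
    d=robot.get_image(n); cv2.imwrite(f"pics/{n}0.png",d["img"])
    print(n,d["fovy"],d["cx"],d["cy"],d["eye"],d["orientation"])
print(robot.current_t(),robot.current_eef_rot())
E
```

```text
pics
top 57.47085440972936 317.3073586455221 244.57807394781113 [405.54889318 -18.01505926 932.21133391] [-3.0284577   0.03258542 -1.54216297]
side 53.72652135593138 320.1074744465477 241.12691311121588 [-198.89783465  845.5788559   673.48466228] [-2.0821374  -0.01740808 -2.43928414]
0.1 [-3.14003401e+00 -3.30204102e-04  3.97804587e-01]
```

View pics/top0.png

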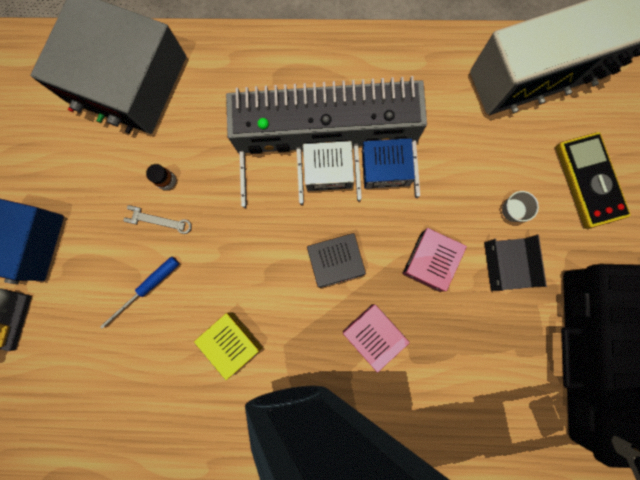

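View pics/side0.png

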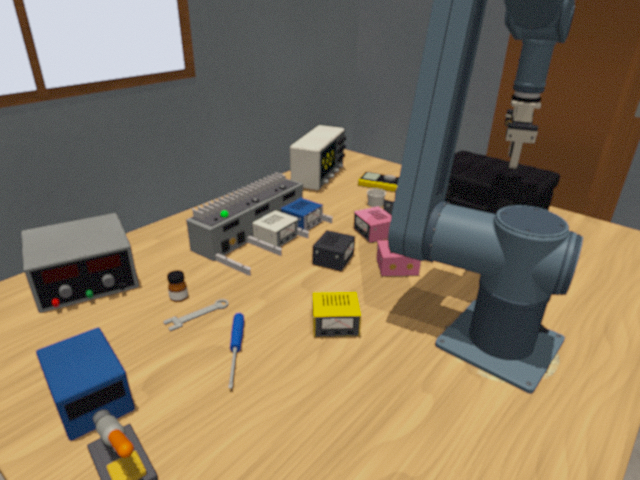

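Top view: charcoal meter at (337,260), turned by some 0.2 rad. The green lamp is at (263,123), so the empty lane lies between the rails at columns 243 and 300, with mouths at about row 203. The pink and yellow look-alikes are clear of the route. Next I'll measure the meter and the rails.

```bash
cat > h.py <<'E'
import numpy as np, cv2
from scipy.spatial.transform import Rotation as R
from bench import robot
def ray(d,px,z):
    px=np.atleast_2d(px).astype(float); f=240/np.tan(np.radians(d["fovy"]/2))
    v=np.c_[(px[:,0]-d["cx"])/f,(px[:,1]-d["cy"])/f,np.ones(len(px))]@R.from_euler("xyz",d["orientation"]).as_matrix().T
    e=np.array(d["eye"]); return (e+v*((z-e[2])/v[:,2])[:,None])[:,:2]
def proj(d,P):
    P=np.atleast_2d(P).astype(float); f=240/np.tan(np.radians(d["fovy"]/2))
    c=(P-np.array(d["eye"]))@R.from_euler("xyz",d["orientation"]).as_matrix()
    return np.c_[c[:,0]/c[:,2]*f+d["cx"],c[:,1]/c[:,2]*f+d["cy"]]
def biggest(m):
    cs,_=cv2.findContours(m.astype(np.uint8),cv2.RETR_EXTERNAL,cv2.CHAIN_APPROX_NONE)
    return max(cs,key=cv2.contourArea)
E
python3 - <<'E'
from h import *
d=robot.get_image("top"); im=d["img"]; hsv=cv2.cvtColor(im,cv2.COLOR_BGR2HSV)
H,S,V=[hsv[...,i].astype(int) for i in range(3)]
# meter
m=np.zeros(V.shape,bool); m[225:300,295:378]=((S<90)&(V<110))[225:300,295:378]
c=biggest(m); r=cv2.minAreaRect(c); print("meter px",r)
for z in(62,66):
    p=ray(d,c[:,0],z).astype(np.float32); print(z,cv2.minAreaRect(p))
# rails: grey bright against wood
for x0,x1 in((232,254),(292,303),(353,363),(411,424)):
    g=(S<60)&(V>110); mm=np.zeros_like(g); mm[150:212,x0:x1]=g[150:212,x0:x1]
    ys,xs=np.nonzero(mm); print(x0,len(xs),ys.max())
    for y in range(195,206,3)if 0 else (188,192,196,200,204): 
        q=xs[ys==y]; print("  ",y,q.min() if len(q) else None,q.max() if len(q) else None)
cr=im[130:300,225:425]; cv2.imwrite("pics/c1.png",cv2.resize(cr,None,fx=3.5,fy=3.5,interpolation=cv2.INTER_CUBIC))
E
```

```text
meter px ((335.8207702636719, 260.1226501464844), (42.99385070800781, 49.03771209716797), 74.05460357666016)
62 ((473.6726989746094, -24.617759704589844), (85.73895263671875, 97.7774887084961), 17.48090362548828)
66 ((473.3595275878906, -24.587417602539062), (85.34478759765625, 97.32807159423828), 17.480937957763672)
232 209 206
   188 241 244
   192 241 244
   196 242 244
   200 241 244
   204 242 244
292 201 203
   188 299 302
   192 299 302
   196 299 302
   200 299 302
   204 None None
353 192 199
   188 357 359
   192 357 360
   196 357 360
   200 None None
   204 None None
411 176 196
   188 415 418
   192 416 419
   196 417 418
   200 None None
   204 None None
```

View pics/c1.png

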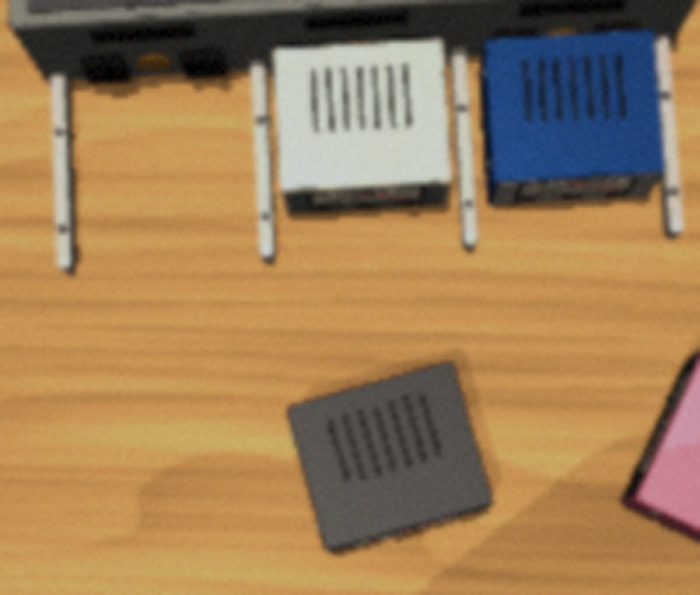

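The crop shows the four rails clearly, with noses near rows 205/203/200/196, and the meter's top face. Now the station pose from the rail lines and noses.

Run:
```python
from h import *
import json
from scipy.optimize import least_squares
d=robot.get_image("top"); im=d["img"]; hsv=cv2.cvtColor(im,cv2.COLOR_BGR2HSV)
S,V=hsv[...,1].astype(int),hsv[...,2].astype(int)
g=(S<60)&(V>110); A=[]; T=[]
for (x0,x1),yl in zip(((232,254),(295,304),(354,363),(412,424)),(186,62,-62,-186)):
    tip=np.nonzero(g[150:212,x0:x1])[0].max()+150
    for y in range(tip-26 if yl!=62 else tip-14,tip-2):
        q=np.nonzero(g[y,x0:x1])[0]+x0
        if 2<=len(q)<=5: A.append((*ray(d,[q.mean(),y],20)[0],yl))
    T.append((*ray(d,[x0+5,tip+.5],20)[0],yl)); T[-1]=(T[-1][0],A[-1][1],yl)
A=np.array(A);T=np.array(T)
def loc(p,P): 
    c,s=np.cos(p[2]),np.sin(p[2]); D=P-p[:2]; return np.c_[c*D[:,0]+s*D[:,1],-s*D[:,0]+c*D[:,1]]
def res(p): return np.r_[loc(p,A[:,:2])[:,1]-A[:,2],3*(loc(p,T[:,:2])[:,0]+115)]
s=least_squares(res,[690,-20,0],loss="soft_l1"); p=s.x
print("station",p); r=loc(p,A[:,:2])[:,1]-A[:,2]
for yl in(186,62,-62,-186): print(yl,r[A[:,2]==yl].mean().round(2),loc(p,T[T[:,2]==yl][:,:2])[:,0]+115)
c,sn=np.cos(p[2]),np.sin(p[2]); home=p[:2]+np.array([-43*c-124*sn,-43*sn+124*c]); print("home",home)
json.dump([*home,p[2]],open("home.json","w"))
# side check: rail tops in side image
ds=robot.get_image("side"); im=ds["img"]
P=[np.r_[p[:2]+np.array([-115*c-y*sn,-115*sn+y*c]),20] for y in(186,62,-62,-186)]
mt=[473.5,-24.6];a=.305
for z in(62,66):
  for u,v in((43,50),(43,-50),(-43,-50),(-43,50)): P.append([mt[0]+u*np.cos(a)-v*np.sin(a),mt[1]+u*np.sin(a)+v*np.cos(a),z])
q=proj(ds,P); big=cv2.resize(im[180:300,180:380],None,fx=4,fy=4,interpolation=cv2.INTER_CUBIC)
for i,(u,v) in enumerate(q): cv2.circle(big,(int((u-180+.5)*4),int((v-180+.5)*4)),2,(0,0,255) if i<8 else (0,255,255),-1)
cv2.imwrite("pics/s1.png",big)
```

```text
station [7.15364827e+02 1.13991692e-03 8.10384443e-02]
186 -0.91 [0.06243827]
62 -0.49 [-0.45864246]
-62 0.4 [0.89994794]
-186 0.75 [-0.10982594]
home [662.46817318 120.1133542 ]
```

View pics/s1.png

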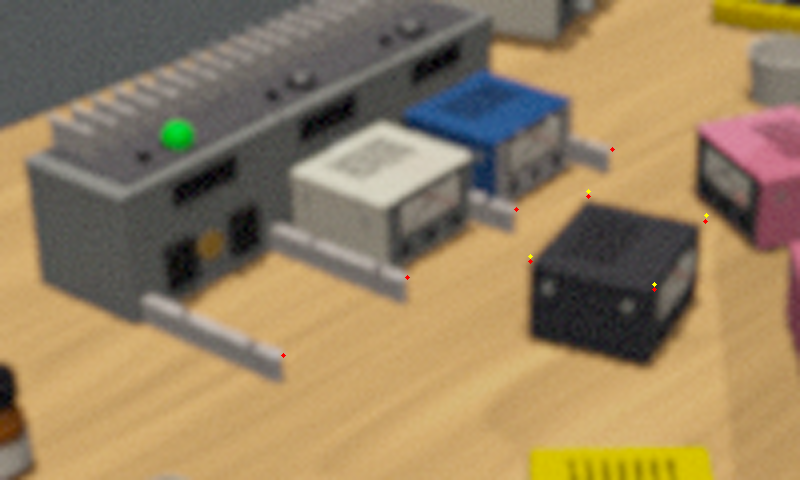

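The station fits well in both views. The lane yaw is 0.081 and home is at (662.5, 120.1). In the lane frame the meter is at about (-200, -129), turned 0.224. I'll push flat on its right side with both fingertips, along a gentle arc.

```bash
cat >> h.py <<'E'
import json
hx,hy,ph=json.load(open("home.json"))
Rl=np.array([[np.cos(ph),-np.sin(ph)],[np.sin(ph),np.cos(ph)]])
def w(p,z): return [*(Rl@np.array(p)+[hx,hy]),z]          # lane -> world
def lane(p): return (np.atleast_2d(p)-[hx,hy])@Rl          # world -> lane
def ori(psi): return [np.pi,0,psi+ph]                      # lane yaw -> tool down
def off(c,th,o): return np.array(c)+[o[0]*np.cos(th)-o[1]*np.sin(th),o[0]*np.sin(th)+o[1]*np.cos(th)]
def meter(name,ztop=62):
    d=robot.get_image("top"); im=d["img"]; hsv=cv2.cvtColor(im,cv2.COLOR_BGR2HSV)
    m=(hsv[...,1]<90)&(hsv[...,2]<110); roi=np.zeros_like(m); roi[147:320,225:390]=1
    c=biggest(m&roi); (cx,cy),(a,b),an=cv2.minAreaRect(lane(ray(d,c[:,0],ztop)).astype(np.float32))
    if a>b: a,b,an=b,a,an-90
    an=(an+90)%180-90
    cv2.imwrite(f"pics/{name}.png",cv2.resize(im[130:330,200:420],None,fx=2.5,fy=2.5))
    return cx,cy,np.radians(an),a,b
E
python3 - <<'E'
from h import *
print(meter("m0"))
c0,th0=np.array([-200,-129.]),.224
robot.move_gripper(.42)
s=off(c0,th0,(0,-79)); ps=th0+np.pi/2
robot.move_ptp(w(s,150),ori(ps)); print(robot.current_qpos(),robot.current_tcp_pos())
robot.move_linear(w(s,12),ori(ps),speed=100); print(robot.current_contact_force())
hit=robot.move_linear(w(off(c0,th0,(0,-50)),12),ori(ps),speed=20,f_stop=2.0)
p=lane(robot.current_tcp_pos()[:2])[0]; dd=p-c0
print(hit,"normal dist",-dd[0]*np.sin(th0)+dd[1]*np.cos(th0),robot.current_contact_force(),robot.current_t())
E
```

```text
(-200.21824645996094, -128.94808959960938, np.float64(0.21935460878049587), 86.32904052734375, 97.4863510131836)
[-4.20111194e-01  2.12719284e-01  1.69365471e+00 -3.52994960e-04
  1.23481346e+00 -7.23531916e-01] [ 497.36882753 -100.9700866   150.10073466]
[-0.20412129  0.45741307 -0.12074615]
True normal dist -59.66209417442665 [-0.28090815 -0.53010375 -0.40524035] 5.575
```

Run:
```python
from h import *
c,th=np.array([-200.2,-129.]),.222; D=58.5; N=6
L=129.; 
for i in range(N):
    dth=-.222/N; tm=th+dth/2; ds=L/N/np.cos(tm)
    c=c+ds*np.array([-np.sin(tm),np.cos(tm)]); th+=dth
    h=robot.move_linear(w(off(c,th,(0,-D)),12),ori(th+np.pi/2),speed=45,f_stop=30)
    print(i,c.round(1),h,np.round(robot.current_contact_force(),1))
    if h: break
robot.move_linear(w(off(c,th,(0,-D-25)),12),speed=80)
p=off(c,th,(0,-D-25)); robot.move_linear(w(p,110),speed=150)
robot.move_ptp(w((-300,-140),150),ori(0))
print(meter("m1"),robot.current_t())
```

```text
0 [-204.6 -107.5] False [-0.2 -1.1 -0.4]
1 [-208.2  -86. ] False [-0.3 -0.  -0.5]
2 [-211.   -64.5] False [ 0.5 -0.4  0. ]
3 [-213.  -43.] False [-0.9  0.3 -0.4]
4 [-214.2  -21.5] False [-0.8  0.5 -0.5]
5 [-214.6    0. ] False [-0.   0.5 -1.1]
(-245.61289978027344, -88.54061889648438, np.float64(-0.0506027238725956), 136.6143035888672, 284.1979675292969) 11.9667
```

View pics/m1.png

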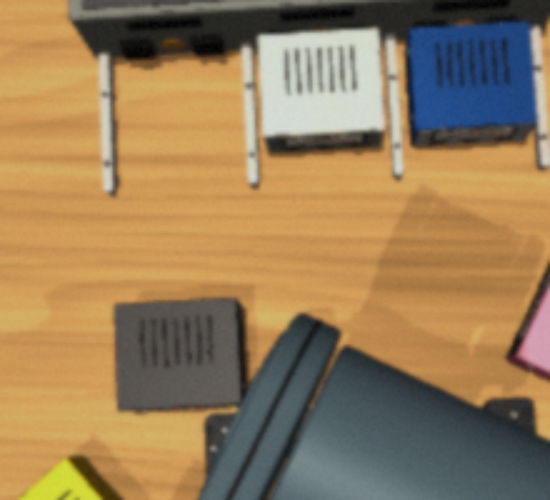

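The meter now sits before the empty lane, almost square, at crop (180,355). The arm touches its outline in the picture, so I'll move the arm aside and measure.

Run:
```python
from h import *
robot.move_ptp(w((-300,-260),150),ori(0))
for z in(62,66): print(meter("m2",z),robot.current_t())
```

```text
(-215.8861846923828, 0.548370361328125, np.float64(0.0031857827872436954), 85.17942810058594, 100.41309356689453) 12.5667
(-215.92515563964844, -0.17256927490234375, np.float64(-0.001555019760497267), 84.49684143066406, 100.13455200195312) 12.6167
```

Run:
```python
from h import *
y=.2
robot.move_ptp(w((-283,y),150),ori(0))
robot.move_linear(w((-283,y),12),speed=100)
h=robot.move_linear(w((-125-51.5,y),12),speed=45,f_stop=30); print(h,lane(robot.current_tcp_pos()[:2]),robot.current_t())
robot.move_linear(w((-200,y),12),speed=80)
robot.move_linear(w((-200,y),130),speed=150)
robot.move_ptp(w((-300,-260),150),ori(0))
for z in(62,66): print(meter("m3",z))
print(robot.current_t())
```

```text
False [[-178.90028303    0.45449558]] 17.6833
(-127.02761840820312, 0.7697715759277344, np.float64(-5.392901207410457e-05), 94.25596618652344, 100.68763732910156)
(-127.61654663085938, 0.21063995361328125, np.float64(0.00189896298412896), 93.89881134033203, 100.08592987060547)
20.2417
```

View pics/m3.png

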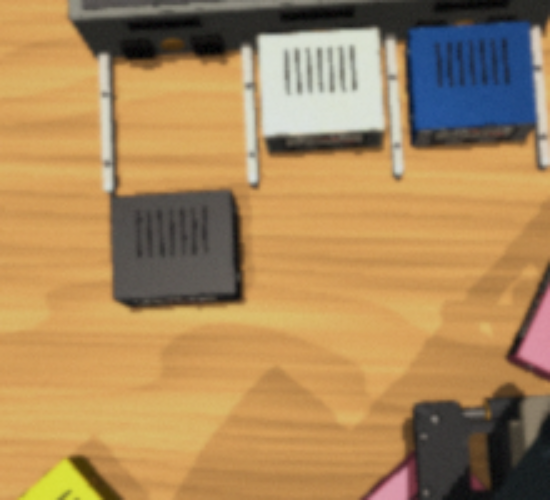

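The meter stands square just before the mouth. The side view will check for lateral bias, because the visible side wall skews the blob.

Run:
```python
from h import *
d=robot.get_image("side"); im=d["img"]
x0,y0,k=190,205,6; big=cv2.resize(im[y0:y0+95,x0:x0+130],None,fx=k,fy=k,interpolation=cv2.INTER_CUBIC)
def ln(a,b,za,zb,c):
    q=proj(d,[w(a,za),w(b,zb)]); q=((q-[x0,y0]+.5)*k).astype(int); cv2.line(big,tuple(map(int,q[0])),tuple(map(int,q[1])),c,1)
X=-123
ln((X-43,50),(X+43,50),62,62,(0,0,255)); ln((X-43,50),(X+43,50),4,4,(0,0,255))
ln((X-43,-50),(X-43,50),62,62,(0,0,255)); ln((X-43,50),(X-43,50),4,62,(0,0,255)); ln((X+43,50),(X+43,50),4,62,(0,0,255)); ln((X+43,50),(X+43,-50),62,62,(0,0,255))
for y in(58,66,-58,-66): ln((-72,y),(40,y),20,20,(0,255,0))
cv2.imwrite("pics/s2.png",big)
```

```text
(no output)
```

View pics/s2.png

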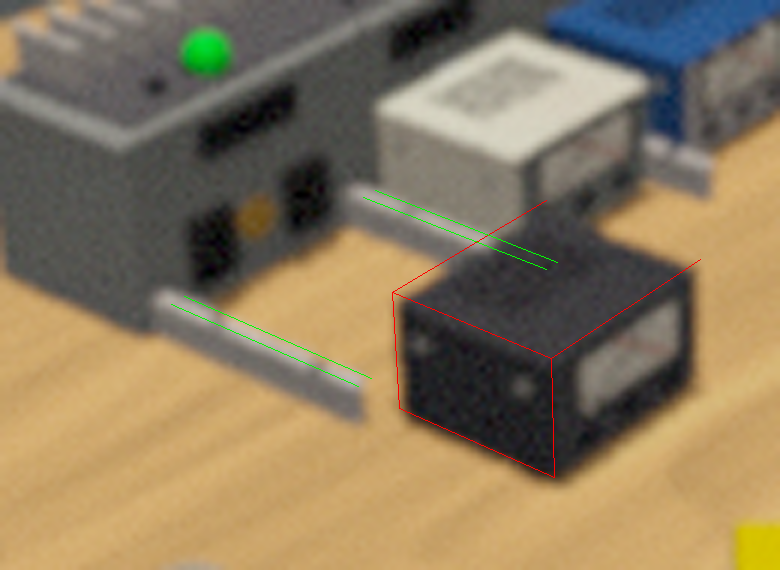

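In the side view the rail and the meter are offset from the model by the same small amount, so the meter is centred to within about 1–2 mm. I'll push it in now, finishing slowly with a force stop.

Run:
```python
from h import *
robot.move_ptp(w((-200,.5),130),ori(0))
robot.move_linear(w((-200,.5),12),speed=100)
h=robot.move_linear(w((-66,-.7),12),speed=35,f_stop=25); p=lane(robot.current_tcp_pos()[:2])[0]; print(h,p,robot.current_t())
if not h:
    h=robot.move_linear(w((-38,-.7),12),speed=8,f_stop=19)
    p=lane(robot.current_tcp_pos()[:2])[0]; print(h,p,robot.current_contact_force(),robot.current_t())
robot.move_linear(w((p[0]-25,-.7),12),speed=50)
robot.move_linear(w((p[0]-25,-.7),130),speed=150)
robot.move_ptp(w((-300,-260),150),ori(0))
for z in(62,66): print(meter("m4",z))
print(robot.current_t())
```

```text
False [-68.35792146  -0.46908021] 26.6833
True [-52.56128111  -0.40339731] [ 0.65248707 -0.45843189 -0.58695907] 29.0417
(-10.606697082519531, -0.407379150390625, np.float64(-0.06365381111063792), 103.14183044433594, 138.83033752441406)
(-11.852310180664062, -1.9764556884765625, np.float64(-0.06365381111063792), 102.66773223876953, 136.1205291748047)
32.0083
```

View pics/m4.png

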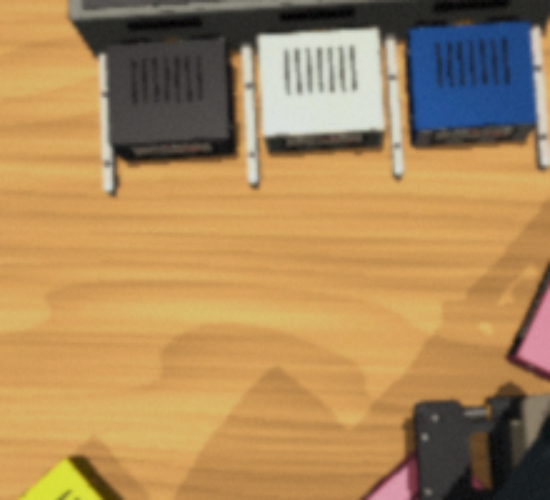

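The meter is in the lane, clear of both rails, with its front edge level with the white and blue meters. I'll check the depth by comparing front top edges.

Run:
```python
from h import *
d=robot.get_image("top"); g=cv2.GaussianBlur(d["img"].max(2),(5,3),0).astype(float)
for n,yl in(("char",0),("white",-124),("blue",-248)):
    out=[]
    for v in range(-40,41,4):
        xs=np.arange(-60,-25,.25); q=proj(d,[w((x,yl+v),62) for x in xs]).astype(np.float32)
        s=cv2.remap(g.astype(np.float32),q[:,0],q[:,1],cv2.INTER_LINEAR)[:,0]
        out.append(xs[np.argmax(np.gradient(s))])
    print(n,np.median(out),np.percentile(out,[20,80]))
# lateral edges of charcoal top
for sgn in(1,-1):
    ys=np.arange(40,62,.25)*sgn; o=[]
    for u in range(-30,35,5):
        q=proj(d,[w((u,y),62) for y in ys]).astype(np.float32); s=cv2.remap(g.astype(np.float32),q[:,0],q[:,1],cv2.INTER_LINEAR)[:,0]
        o.append(ys[np.argmax(np.abs(np.gradient(s)))])
    print("edge",sgn,np.median(o))
```

```text
char -50.5 [-51.   -42.75]
white -42.0 [-42.5 -41.5]
blue -43.25 [-44.  -42.5]
edge 1 51.25
edge -1 -53.5
```

The charcoal edge reading is ambiguous because of the dark front and the dial. A second gentle press will settle it: the same stop point means the meter is home.

Run:
```python
from h import *
robot.move_ptp(w((-77.5,-.7),130),ori(0))
robot.move_linear(w((-77.5,-.7),12),speed=100)
robot.move_linear(w((-58,-.7),12),speed=30,f_stop=15)
h=robot.move_linear(w((-40,-.7),12),speed=6,f_stop=23)
p=lane(robot.current_tcp_pos()[:2])[0]; print(h,p,robot.current_t())
robot.move_linear(w((p[0]-25,-.7),12),speed=50)
robot.move_linear(w((p[0]-25,-.7),130),speed=150)
robot.move_ptp(w((-300,-260),150),ori(0))
d=robot.get_image("top");s=robot.get_image("side")
a=cv2.resize(d["img"][130:215,230:420],None,fx=4,fy=4,interpolation=cv2.INTER_CUBIC)[:290]
b=cv2.resize(s["img"][190:255,180:370],None,fx=4,fy=4,interpolation=cv2.INTER_CUBIC)
cv2.imwrite("pics/f.png",np.vstack([a,b])); print(robot.current_t())
```

```text
True [-52.44305888  -0.59706105] 37.3833
40.35
```

View pics/f.png

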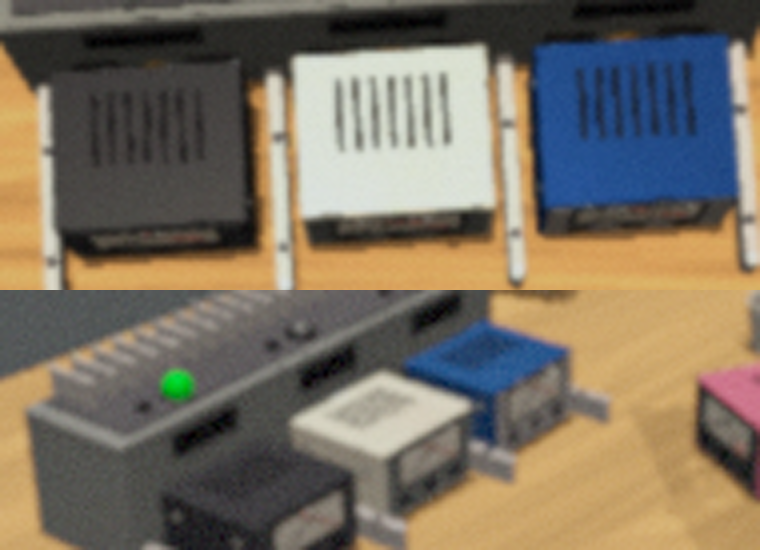

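The second press stopped at the same place (-52.4 against -52.6 mm) with a higher force. Both views show the meter square and in line with its neighbours. Handing in.

```bash
python3 -c "
from bench import robot
print(robot.hand_in())"
```

```text
the job is handed in; nothing more can be done
None
```

I pushed the charcoal meter down the green-lamp lane until it rested against the stops, square and centred as far as the cameras show, and handed the job in at about 40 s; no verdict came back.

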